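# Fill the empty pockets of a ball-bearing cage

### The arm

A 7-joint arm with a two-finger parallel gripper is mounted at the origin on the work surface. World frame = base frame: x ahead of the robot, y to its left, z up, the work surface at z = 0. Lengths are in m, angles in rad, forces in N, time in s.
With the tool pointing down it reaches from about 0.35 to 0.775 m from the base axis. Payload 3.1 kg.
Tool frame: the origin (TCP) lies on the centre line of the jaws, within the pads' length; the fingertips stand 8 mm ahead of it and the grasp point (between the pads) lies 11 mm behind it (env.tips_ahead is the distance from the TCP to the fingertips, in m); z points along the fingers, y is the direction in which the jaws open and shut (so a half turn about z gives the same grasp; the last joint's range is limited). The gripper opens to 85 mm and grips with 20 to 120 N. Pads are 22 mm wide; open, the fingers measure 114 mm over their backs; the gripper's body (76 mm by 85 mm) begins 54 mm behind the grasp point. The pads swing forward as they close: fully open they stand 13 mm farther back than shut.
Start: joints at [-1.274, 0.311, 0.014, 1.512, -0.004, 1.319, -0.027], TCP at [0.183, 0.519, 0.239] pointing down, gripper open.
Joint ranges: [-2.7, 2.7], [-0.3, 1.91], [-1.27, 1.3], [0.12, 2.57], [-1.44, 4.58], [0.2, 2.03], [-3.05, 3.05]. Speed limits (rad/s): [2.79, 2.79, 3.14, 3.14, 3.14, 3.14, 3.14].

### API

Orientations are given as a unit quaternion [w, x, y, z].
In Python, from workcell import env gives the robot as it stands.
- The arm moves only by the shell command python3 -m handwheel 'ROWS' [FORCE]. ROWS is JSON, a list of rows, each a list of 7 numbers: the shift along the tool's x, y, z in cm, then the turn, a rotation vector about the tool's x, y, z in degrees, then the opening, from -1 (shut) to 1 (fully open), so that 0 is half open. A call has exactly 10 rows; each row shifts and turns the pose as measured when the row begins, along the tool's axes as they then stand; what a row does not reach is not made up. A row lasts 1/8 s, in which the tool goes at most 62.5 mm and 10.7 degrees, less where a joint would pass 70% of its speed; a pose out of reach is approached as far as the arm can. A call is refused whole if a number of a shift passes 6.25 or a number of a turn 10.7, either way. A call with a gripper value outside its range is refused whole. The fingers move at their own pace and stop on an object; FORCE is the grip in N (left out, the last holds). Time passes only in rows, so rows that do not move let the fingers close, or fill a call up. It gives the time, the measured TCP pose, the force and the opening at its end, in the units of the state.
- env.get_obs(): the state, without advancing time (a new reading comes with each control period).
- env.read_camera(name): name is "scene" or "top"; returns (picture, depth): 384x512x3 uint8, red, green, blue; 384x512 float32, m along the optical axis (not along the pixel's ray), 0 where there is no reading.
- env.camera_params(name): a dict with "fx", "fy", "cx", "cy" (pixels), "distortion" ([k1, k2, p1, p2, k3] as OpenCV has them; the pictures are not rectified), "rvec" (rotation vector, rad) and "tvec" (3), from world to camera coordinates, as OpenCV has them. Camera axes: x right, y down, z forward; pixel columns grow to the right and rows downward; lengths in m; the calibration is good to about 2 mm. A picture is of the moment at which its call begins. camera_params takes no time and is no camera call.
- env.job_done(): hands the job in, once; it reports no verdict.
The state is a dict: "time": time; "qpos": joint angles; "joint_velocities": joint speeds; "effort": joint torques, N m; "position": TCP position; "tcp_rot": TCP orientation; "ft_force": force on the tool from outside, world axes, zero at the start; "torque": the same for the moment, N m; "width": finger opening in m.
Only numpy, scipy, OpenCV 4.12 (cv2) and the standard library are available. Lean on these libraries where they do the work, as an engineer would, in place of code of your own. Each camera call takes 0.05 s, during which the arm holds its last target. There are 200 camera calls.

### The job

The bearing cage on the sloped cradle still lacks three of its eight balls: fetch the three small loose steel balls from their rubber rings and set one in each empty pocket, so that all are fully seated. Let each ball go only just above its pocket, not from a height, and leave the two big balls and the other things on the bench where they are.

Things in the scene. Friction and masses are not known exactly. Their poses are not given: they have to be found in the camera images.
- ball0_center (a point): bare polished steel ball 24 mm in diameter (about 56 g), one of the three loose balls that belong in the cage; the point is its centre. At the start it is parked on a rubber ring fixed to the bench (26 mm outside, 14 mm hole, 4 mm high), which keeps it from rolling; its centre is then 13.8 mm above the bench. Its axes mean nothing.
- ball1_center (a point): bare polished steel ball 24 mm in diameter (about 56 g), one of the three loose balls that belong in the cage; the point is its centre. At the start it is parked on a rubber ring fixed to the bench (26 mm outside, 14 mm hole, 4 mm high), which keeps it from rolling; its centre is then 13.8 mm above the bench. Its axes mean nothing.
- ball2_center (a point): bare polished steel ball 24 mm in diameter (about 56 g), one of the three loose balls that belong in the cage; the point is its centre. At the start it is parked on a rubber ring fixed to the bench (26 mm outside, 14 mm hole, 4 mm high), which keeps it from rolling; its centre is then 13.8 mm above the bench. Its axes mean nothing.
- pocket0 (a point): empty pocket of the cage: round brass cup of 25.4 mm bore, 8 mm deep, wall 3.5 mm, with a flat floor. The point is where the centre of a seated 24 mm ball lies: on the pocket axis, 12 mm above the floor, 4 mm above the rim. Local z is the pocket axis, square to the sloped cage, pointing up. Its neighbours on the pitch circle are pocket1 on one side and a filled pocket on the other.
- pocket1 (a point): empty pocket of the cage: round brass cup of 25.4 mm bore, 8 mm deep, wall 3.5 mm, with a flat floor. The point is where the centre of a seated 24 mm ball lies: on the pocket axis, 12 mm above the floor, 4 mm above the rim. Local z is the pocket axis, square to the sloped cage, pointing up. Its neighbours are pocket0 and a filled pocket.
- pocket2 (a point): empty pocket of the cage: round brass cup of 25.4 mm bore, 8 mm deep, wall 3.5 mm, with a flat floor. The point is where the centre of a seated 24 mm ball lies: on the pocket axis, 12 mm above the floor, 4 mm above the rim. Local z is the pocket axis, square to the sloped cage, pointing up. It lies opposite pocket0, across the hub, with filled pockets on both sides.
- cage_axis (a point): centre of the cage, level with the seated balls' centres; local z is the cage axis, 12 degrees off vertical, local x points to pocket0. Steel disc 154 mm across with eight brass pockets every 45 degrees on a circle of 55 mm radius; five hold fixed 24 mm balls. A hub 20 mm across in the middle ends 14 mm above this point. The cage starts at any angle; it turns only stiffly (1 N m) and needs no turning.
- cradle: aluminium cradle that carries the cage, fixed to the bench; base plate 150 x 150 x 12 mm, origin at the centre of its underside; the cage slopes down to its front (local -x). With cage, hub and balls it is at most 105 mm high.
- big0_center (a point): a bare steel ball 38 mm in diameter (224 g) for some other bearing, parked on the same kind of rubber ring (centre 21.7 mm above the bench); the point is its centre. Bystander: it stays where it is. Small and big balls swap places from one start to the next.
- big1_center (a point): a bare steel ball 38 mm in diameter (224 g) for some other bearing, parked on the same kind of rubber ring (centre 21.7 mm above the bench); the point is its centre. Bystander: it stays where it is. Small and big balls swap places from one start to the next.
- stand: a dial gauge stand, fixed to the bench: round foot 64 mm in diameter and 22 mm high, origin at the centre of its underside, column 18 mm in diameter and 260 mm high; at 200 mm height a clamp of 26 mm and an arm with the gauge that reaches 110 mm along local +x, away from the robot. An obstacle between the balls and the cradle.
- jar_mid (a point): bystander: a loose white jar with a black lid, upright, 44 mm in diameter, 62 mm high; the point is on its axis, 31 mm above the bench.
- finger: bystander: a loose white finger module of a robot hand, about 76 x 19 x 16 mm, lying along its local x; origin at its middle on the bench.
- driver: bystander: a loose screwdriver, 180 mm long, 26 mm thick, lying along its local x (handle to -x), between the robot and the balls; origin at mid-length on the bench.
- tin: bystander: a loose aluminium tin, 56 mm in diameter, 36 mm high, upright, on the far side of the cradle from the balls; origin at the centre of its underside.
- servo: bystander: a loose black servo motor standing upright, 54 x 20 x 43 mm (long side along local x), near the robot between the balls and the cradle; origin at the centre of its underside.

How it is judged:
By the outcome, as a careful person would: the job done as asked, in the order asked, and still so for the second after the job is handed in, with the robot touching nothing.
It also fails if it takes over 72 s, if anything falls off the work surface, if the arm or the gripper's body presses on something with over 40 N, if the wrist force passes 120 N, or if a joint passes its speed limit or range.

## Working session

There is one attempt and no reset: what is moved stays moved. The work goes in short steps, Python scripts to look and compute and a shell command to move; the robot and the scene stay as the last step left them, time stands still between calls to the robot, and variables do not carry over. Pictures are saved under pics/ and viewed, about 8 in all and at most 12, crops included, and the job is handed in when it is done.

```bash
mkdir -p pics; ls; python3 - <<'E'
from workcell import env
import cv2,numpy as np
o=env.get_obs();print({k:np.round(o[k],3).tolist() for k in('time','position','tcp_rot','width','ft_force')},env.tips_ahead)
for n in('scene','top'):
    p,d=env.read_camera(n);cv2.imwrite(f'pics/{n}0.png',cv2.resize(p[...,::-1],(800,600),interpolation=cv2.INTER_CUBIC));np.savez(f'{n}0.npz',p=p,d=d)
    c=env.camera_params(n);print(n,{k:np.round(v,4).tolist() for k,v in c.items()})
E
```

```text
pics
{'time': 0.0, 'position': [0.183, 0.518, 0.238], 'tcp_rot': [-0.0, 0.169, 0.986, -0.001], 'width': 0.085, 'ft_force': [0.558, 0.2, 0.419]} 0.008
scene {'fx': 485.4834, 'fy': 485.4834, 'cx': 260.6301, 'cy': 193.8969, 'distortion': [-0.0053, 0.0, 0.0, 0.0, 0.0], 'rvec': [1.9164, 1.6103, -0.5935], 'tvec': [-0.0464, -0.3308, 1.6008]}
top {'fx': 346.9223, 'fy': 346.9223, 'cx': 260.7165, 'cy': 192.1011, 'distortion': [-0.0068, 0.0, 0.0, 0.0, 0.0], 'rvec': [2.1416, -2.1701, 0.121], 'tvec': [-0.0222, 0.5208, 0.8988]}
```

View pics/top0.png

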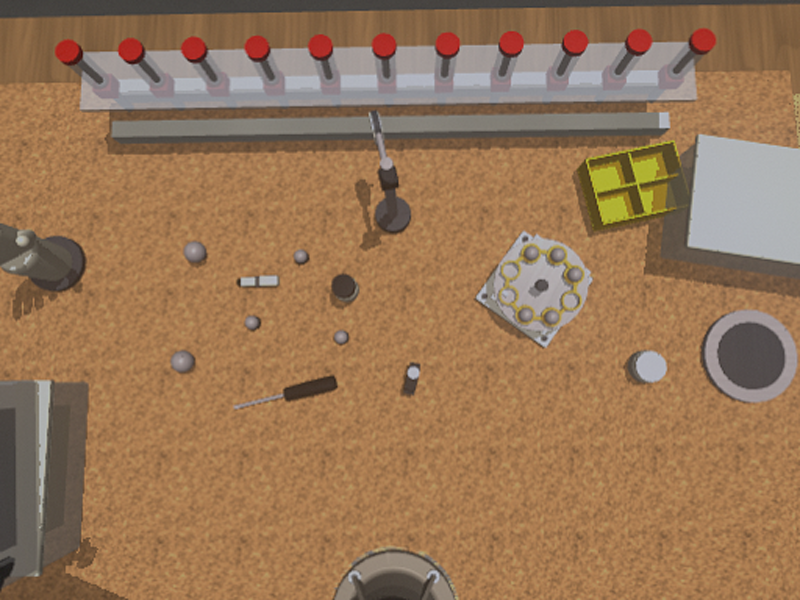

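View pics/scene0.png

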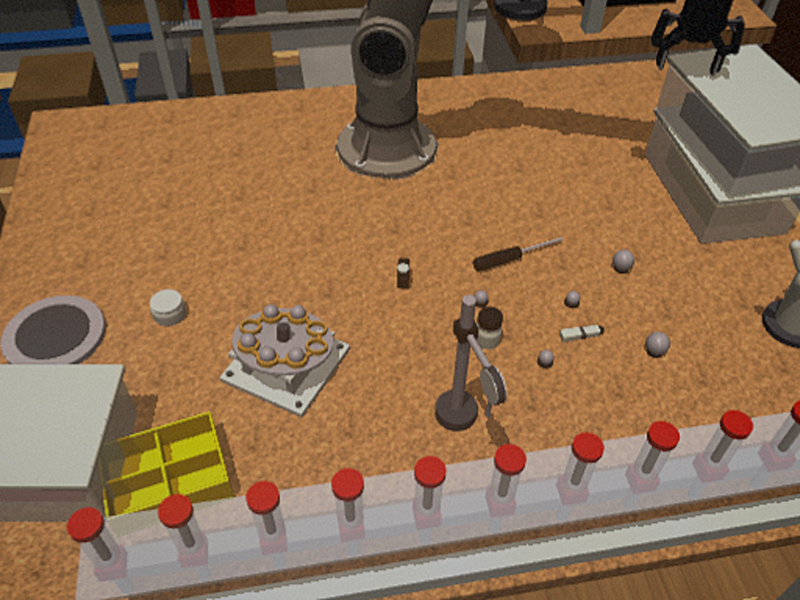

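```bash
cat > h.py <<'E'
import cv2,numpy as np
from workcell import env
def cam(n):
    c=env.camera_params(n);K=np.array([[c['fx'],0,c['cx']],[0,c['fy'],c['cy']],[0,0,1.]])
    return K,np.array(c['distortion']),np.array(c['rvec']),np.array(c['tvec'])
def proj(n,P):
    K,D,r,t=cam(n);return cv2.projectPoints(np.atleast_2d(P).astype(float),r,t,K,D)[0][:,0]
def atz(n,uv,z):
    K,D,r,t=cam(n);R=cv2.Rodrigues(r)[0];q=cv2.undistortPoints(np.array([[uv]],float),K,D)[0,0]
    d=R.T@[q[0],q[1],1];o=-R.T@t;return o+d*(z-o[2])/d[2]
def crop(p,u,v,w,s):  # top-left u,v
    return cv2.resize(np.ascontiguousarray(p[v:v+w,u:u+w,::-1]),(w*s,w*s),interpolation=cv2.INTER_CUBIC)
E
python3 - <<'E'
from h import *
T=np.load('top0.npz')['p'];S=np.load('scene0.npz')['p']
C=np.zeros((600,800,3),np.uint8)
C[:400,:400]=crop(T,303,143,80,5);C[:400,400:]=crop(S,143,183,80,5)
x=0
for P,u,v in((T,193,164),(T,161,207),(T,218,216),(S,349,229),(S,366,191),(S,308,191)):
    C[410:540,x:x+130]=crop(P,u-13,v-13,26,5);x+=133
cv2.imwrite('pics/crop1.png',C)
for n,u,v,z in(('a',301,257,.0138),('b',252,323,.0138),('c',341,337,.0138),('big',195,252,.0217),('big',182,361,.0217),('stand',392,213,.022),('cage',541,285,.08),('servo',412,372,.043),('drv',336,382,.01),('jar',344,285,.062)):
    print(n,atz('top',(u*.64,v*.64),z).round(4))
for n,u,v,z in(('a',545,358,.0138),('b',572,299,.0138),('c',481,298,.0138)):print('scene',n,atz('scene',(u*.64,v*.64),z).round(4))
E
```

```text
a [0.602  0.1582 0.0138]
b [0.4862 0.2426 0.0138]
c [0.4597 0.0871 0.0138]
big [0.6121 0.3437 0.0217]
big [0.4216 0.3596 0.0217]
stand [ 0.6771 -0.0038  0.022 ]
cage [ 0.5365 -0.2472  0.08  ]
servo [ 0.3983 -0.0353  0.043 ]
drv [0.3825 0.0961 0.01  ]
jar [0.5436 0.076  0.062 ]
scene a [0.6088 0.1597 0.0138]
scene b [0.4935 0.2439 0.0138]
scene c [0.4659 0.09   0.0138]
```

View pics/crop1.png

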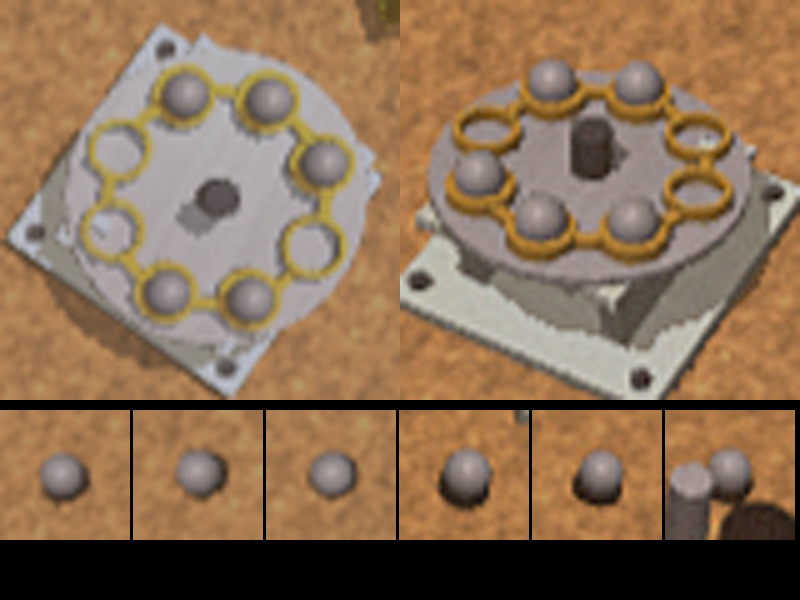

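```bash
cat > fit.py <<'E'
from h import *
from scipy.optimize import least_squares
f=lambda L,u,v:(np.array(L,float)+.5)/5-.5+[u,v]
# order k=0..7 : A,B,ball,ball,C,ball,ball,ball, hubtop
Tp=f([(118,152),(111,233),(167,295),(251,299),(312,247),(324,162),(270,101),(186,97),(218,198)],303,143)
Sp=f([(299,192),(300,135),(240,82),(151,82),(88,131),(79,173),(143,216),(235,219),(192,125)],143,183)
h=np.array([-4,-4,0,0,-4,0,0,0,14])*1e-3;r=np.array([55]*8+[0])*1e-3
def frame(p):
    c,az,ph=p[:3],p[3],p[4];t=np.radians(12)
    z=np.array([np.sin(t)*np.cos(az),np.sin(t)*np.sin(az),np.cos(t)])
    x=np.array([np.cos(ph),np.sin(ph),0]);x-=z*(x@z);x/=np.linalg.norm(x);return c,x,np.cross(z,x),z
def pts(p,h=h):
    c,x,y,z=frame(p);a=np.radians(45)*np.arange(9)
    return c+(r*np.cos(a))[:,None]*x+(r*np.sin(a))[:,None]*y+h[:,None]*z
def fit(ns):
    D={'top':Tp,'scene':Sp}
    e=lambda p:np.concatenate([(proj(n,pts(p))-D[n]).ravel() for n in ns])
    best=None
    for az in(0,1.5,3,4.5):
        s=least_squares(e,[.536,-.247,.08,az,np.radians(140)],x_scale=[.01,.01,.01,1,1])
        if best is None or s.cost<best.cost:best=s
    return best
E
python3 - <<'E'
from fit import *
for ns in(['top'],['scene'],['top','scene']):
    s=fit(ns);p=s.x;print(ns,p[:3].round(4),np.degrees(p[3:]).round(1)%360,'rms px',np.sqrt(np.mean(s.fun**2)).round(2))
P=pts(p,h*0);c,x,y,z=frame(p);print(P[[0,1,4]].round(4),z.round(3));np.savez('cage.npz',p=p)
for n,t,sc in(('a',(192.4,163.6),(349.2,227.4)),('b',(161.4,206.4),(366.4,189.6)),('c',(218,215.4),(307.4,189.4))):
    print(n,atz('top',t,.0138).round(4),atz('scene',sc,.0138).round(4))
# depth check
for n in('top','scene'):
    d=np.load(n+'0.npz')['d'];K,D,rv,tv=cam(n);R=cv2.Rodrigues(rv)[0]
    for q in((.45,-.05,0),(.55,.2,0)):
        u,v=proj(n,q)[0].round().astype(int);dd=np.median(d[v-3:v+4,u-3:u+4]);X=cv2.undistortPoints(np.array([[[u,v]]],float),K,D)[0,0]
        print(n,q,(R.T@(np.array([*X,1])*dd-tv)).round(4))
E
```

```text
['top'] [ 0.537  -0.247   0.0782] [144.1  62.3] rms px 0.31
['scene'] [ 0.5393 -0.2462  0.0759] [144.3  61.7] rms px 0.51
['top', 'scene'] [ 0.5378 -0.247   0.0745] [142.7  62.1] rms px 0.49
[[ 0.5639 -0.1986  0.0726]
 [ 0.5226 -0.195   0.0652]
 [ 0.5117 -0.2954  0.0763]] [-0.165  0.126  0.978]
a [0.6045 0.1589 0.0138] [0.6038 0.1623 0.0138]
b [0.487  0.2423 0.0138] [0.4875 0.2469 0.0138]
c [0.4605 0.0877 0.0138] [0.4611 0.09   0.0138]
top (0.45, -0.05, 0) [ 4.495e-01 -5.060e-02  2.000e-04]
top (0.55, 0.2, 0) [0.55   0.2011 0.001 ]
scene (0.45, -0.05, 0) [ 0.4496 -0.0504  0.    ]
scene (0.55, 0.2, 0) [0.5532 0.1983 0.003 ]
```

```bash
cat >> h.py <<'E'
from scipy.spatial.transform import Rotation as Ro
def go(target,jaw=62,zax=(0,0,1.)):
    """print rotvec (deg, tool) to the goal attitude and shift (cm) in present and final tool axes"""
    o=env.get_obs();q=np.array(o['tcp_rot']);R=Ro.from_quat(q[[1,2,3,0]]).as_matrix();p=np.array(o['position'])
    z=-np.array(zax)/np.linalg.norm(zax);j=np.radians(jaw);y=np.array([np.cos(j),np.sin(j),0]);y-=z*(y@z);y/=np.linalg.norm(y)
    G=min((np.c_[np.cross(s*y,z),s*y,z] for s in(1,-1)),key=lambda G:Ro.from_matrix(R.T@G).magnitude())
    d=(np.array(target)-p)*100
    print('t',round(float(o['time']),2),'p',p.round(4),'w',round(float(o['width']),4),'F',np.round(o['ft_force'],1),'q7',round(float(o['qpos'][6]),2))
    print('rot',np.degrees(Ro.from_matrix(R.T@G).as_rotvec()).round(2),'shift now',(R.T@d).round(2),'final',(G.T@d).round(2))
E
python3 - <<'E'
from h import *
go((.487,.2445,.10))
d=np.load('top0.npz')['d'];K,D,rv,tv=cam('top');R=cv2.Rodrigues(rv)[0]
def w(u,v):
    dd=np.median(d[v-1:v+2,u-1:u+2]);X=cv2.undistortPoints(np.array([[[u,v]]],float),K,D)[0,0];return (R.T@(np.array([*X,1])*dd-tv)).round(4)
from fit import Tp,pts
p=np.load('cage.npz')['p'];q=proj('top',pts(p)).round().astype(int);P=pts(p)
for i in(2,3,5,6,7,8):print(i,w(*q[i]),P[i].round(4))
E
```

```text
t 0.1 p [0.1825 0.5181 0.2383] w 0.0852 F [ 0.2 -0.  -0. ] q7 -0.03
rot [-0.12  0.02  8.6 ] shift now [-37.81 -15.67  13.87] final [-39.73  -9.87  13.83]
2 [ 0.4897 -0.2202  0.0758] [ 0.4902 -0.2218  0.0632]
3 [ 0.4838 -0.2597  0.0794] [ 0.4857 -0.2634  0.0678]
5 [ 0.5521 -0.296   0.0961] [ 0.553  -0.2991  0.0837]
6 [ 0.5825 -0.2692  0.0987] [ 0.5853 -0.2722  0.0857]
7 [ 0.5866 -0.2278  0.0938] [ 0.5898 -0.2306  0.0811]
8 [ 0.5361 -0.2443  0.0897] [ 0.5355 -0.2453  0.0882]
```

```bash
python3 -m handwheel '[[-4,-1,0.5,0,0,8.6,0.2],[-4.2,-1,1.5,0,0,0,0.2],[-4.2,-1,1.5,0,0,0,0.2],[-4.2,-1,1.5,0,0,0,0.2],[-4.2,-1,1.5,0,0,0,0.2],[-4.2,-1,1.5,0,0,0,0.2],[-4.2,-1,1.5,0,0,0,0.2],[-4.2,-1,1.5,0,0,0,0.2],[-4.2,-1,1.5,0,0,0,0.2],[0,0,0,0,0,0,0.2]]' 30; python3 -c "
from h import *
go((.487,.2445,.016))"
```

```text
time: 1.35
position: [0.4665, 0.3203, 0.118]
tcp_rot: [-0.016, 0.224, 0.973, 0.044]
ft_force: [0.2, 0.2, -0.8]
width: 0.051
t 1.35 p [0.4665 0.3203 0.118 ] w 0.051 F [ 0.2  0.2 -0.8] q7 0.67
rot [ 4.42 -3.    2.08] shift now [-5.66 -6.69  9.43] final [-5.37 -5.73 10.2 ]
```

```bash
python3 -m handwheel '[[0,0,0,4.4,-3,2,0.2],[-2.7,-2.9,1,0,0,0,0.2],[-2.7,-2.9,1,0,0,0,0.2],[0,0,1,0,0,0,0.2],[0,0,1,0,0,0,0.2],[0,0,1,0,0,0,0.2],[0,0,0,0,0,0,0.2],[0,0,0,0,0,0,0.2],[0,0,0,0,0,0,0.2],[0,0,0,0,0,0,0.2]]'; python3 - <<'E'
from h import *
go((.487,.2445,.016))
C=np.zeros((400,800,3),np.uint8)
for i,n in enumerate(('top','scene')):
    p,d=env.read_camera(n);u,v=proj(n,(.487,.2445,.03))[0].astype(int);C[:,i*400:i*400+400]=crop(p,u-25,v-25,50,8)
    print(n,u-25,v-25,proj(n,env.get_obs()['position']))
cv2.imwrite('pics/b1.png',C)
E
```

```text
time: 2.6
position: [0.4822, 0.2523, 0.0656]
tcp_rot: [-0.002, 0.235, 0.972, 0.001]
ft_force: [0.4, 0.0, 0.0]
width: 0.0515
t 2.6 p [0.4822 0.2523 0.0656] w 0.0515 F [0.4 0.  0. ] q7 0.7
rot [ 0.08 -0.24  0.8 ] shift now [-0.81 -0.48  4.96] final [-0.79 -0.47  4.96]
top 133 180 [[151.60267588 206.73291636]]
scene 341 160 [[371.2867164  174.53712904]]
```

View pics/b1.png

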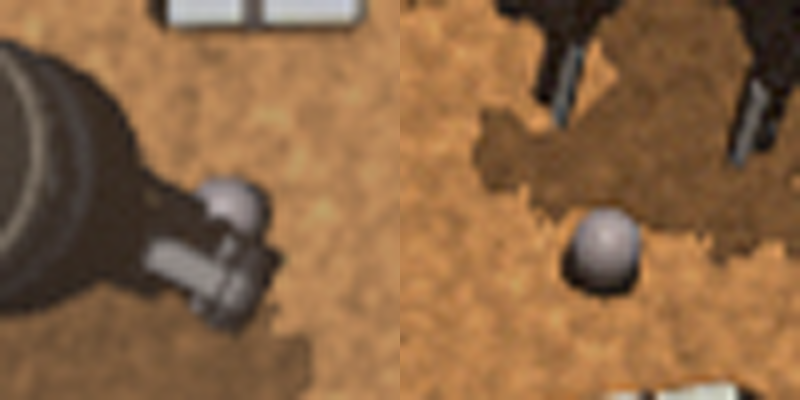

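```bash
python3 -m handwheel '[[-0.8,-0.5,0.5,0,0,0.8,0.2],[0,0,0.9,0,0,0,0.2],[0,0,0.9,0,0,0,0.2],[0,0,0.9,0,0,0,0.2],[0,0,0.9,0,0,0,0.2],[0,0,0.9,0,0,0,0.2],[0,0,0,0,0,0,0.2],[0,0,0,0,0,0,0.2],[0,0,0,0,0,0,0.2],[0,0,0,0,0,0,0.2]]'; python3 -c "
from h import *
go((.487,.2445,.016))"
```

```text
time: 3.95
position: [0.4872, 0.2433, 0.0118]
tcp_rot: [-0.002, 0.243, 0.97, 0.001]
ft_force: [-0.9, -0.7, 0.7]
width: 0.0514
t 3.95 p [0.4872 0.2433 0.0118] w 0.0514 F [-0.9 -0.7  0.7] q7 0.72
rot [ 0.05 -0.25 -0.1 ] shift now [ 0.08  0.09 -0.42] final [ 0.07  0.09 -0.42]
```

```bash
python3 -m handwheel '[[0.1,0.1,-0.4,0,0,0,0.2],[0,0,0,0,0,0,0.2],[0,0,0,0,0,0,-1],[0,0,0,0,0,0,-1],[0,0,0,0,0,0,-1],[0,0,0,0,0,0,-1],[0,0,0,0,0,0,-1],[0,0,0,0,0,0,-1],[0,0,-0.3,0,0,0,-1],[0,0,-1,0,0,0,-1]]' 30; python3 -c "
from h import *
go((.47,.10,.16))"
```

```text
time: 5.2
position: [0.4863, 0.2445, 0.0294]
tcp_rot: [-0.002, 0.243, 0.97, 0.001]
ft_force: [-0.3, -0.5, -0.7]
width: 0.0216
t 5.2 p [0.4863 0.2445 0.0294] w 0.0216 F [-0.3 -0.5 -0.7] q7 0.71
rot [-0.01 -0.29 -0.1 ] shift now [ -5.3  -13.52 -13.09] final [ -5.35 -13.53 -13.06]
```

```bash
python3 - <<'E'
from h import *
C=np.zeros((400,800,3),np.uint8);P=env.get_obs()['position']
for i,n in enumerate(('top','scene')):
    p,d=env.read_camera(n);u,v=proj(n,P)[0].astype(int);C[:,i*400:i*400+400]=crop(p,u-25,v-25,50,8)
    print(n,u-25,v-25,proj(n,P))
cv2.imwrite('pics/b2.png',C)
E
```

```text
top 133 181 [[158.85752411 206.23122941]]
scene 341 160 [[366.47697312 185.42921074]]
```

View pics/b2.png

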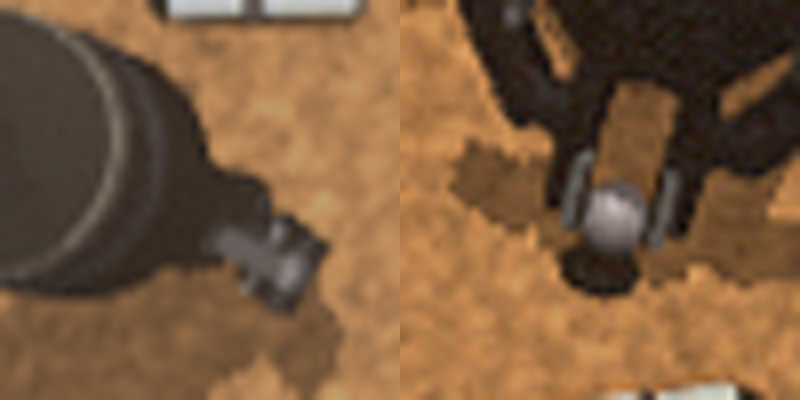

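```bash
python3 -c "
from h import *
go((.505,-.285,.16))"; python3 -m handwheel '[[0,0,-3,0,0,0,-1],[0,0,-4,0,0,0,-1],[0,0,-4,0,0,0,-1],[0,-2,-2,0,0,0,-1],[2,-4,0,0,0,0,-1],[2.1,-4,0,0,0,0,-1],[2.1,-4,0,0,0,0,-1],[2.1,-4,0,0,0,0,-1],[2.1,-4,0,0,0,0,-1],[2.1,-4,0,0,0,0,-1]]'; python3 -c "
from h import *
go((.505,-.285,.16))"
```

```text
t 5.3 p [0.488  0.2453 0.031 ] w 0.0215 F [-0.3  0.6 -1.3] q7 0.71
rot [ 0.21 -0.15 -0.1 ] shift now [-26.44 -45.93 -13.14] final [-26.4  -46.03 -12.9 ]
time: 6.55
position: [0.2522, 0.0709, 0.1654]
tcp_rot: [0.003, 0.242, 0.97, 0.005]
ft_force: [-0.6, 0.6, 0.5]
width: 0.0219
t 6.55 p [0.2522 0.0709 0.1654] w 0.0219 F [-0.6  0.6  0.5] q7 0.65
rot [ 0.63  0.17 -0.06] shift now [-39.04 -19.52   0.44] final [-39.02 -19.55   0.54]
```

```bash
python3 -m handwheel '[[-4,-2,0,0,0,0,-1],[-4.2,-2.1,0,0,0,0,-1],[-4.2,-2.1,0,0,0,0,-1],[-4.2,-2.1,0,0,0,0,-1],[-4.2,-2.1,0,0,0,0,-1],[-4.2,-2.1,0,0,0,0,-1],[-4.2,-2.1,0,0,0,0,-1],[-4.2,-2.1,0,0,0,0,-1],[-4.2,-2.1,0,0,0,0,-1],[0,0,0,0,0,0,-1]]'; python3 -c "
from h import *
P=pz=np.array([.5117,-.2954,.0763]);z=np.array((-.165,.126,.978))
go(P+z*.04,62,z)"
```

```text
time: 7.8
position: [0.5012, -0.2816, 0.1641]
tcp_rot: [0.006, 0.238, 0.971, 0.009]
ft_force: [-0.6, 0.5, -0.2]
width: 0.0219
t 7.8 p [ 0.5012 -0.2816  0.1641] w 0.0219 F [-0.6  0.5 -0.2] q7 1.91
rot [  3.1  -11.37   0.54] shift now [-0.71 -0.69  4.87] final [ 0.26 -0.42  4.94]
```

```bash
python3 -m handwheel '[[0,0,0,1.6,-5.7,0.3,-1],[0,0,0,1.5,-5.7,0.3,-1],[0.3,-0.4,1,0,0,0,-1],[0,0,1.5,0,0,0,-1],[0,0,1.5,0,0,0,-1],[0,0,1.5,0,0,0,-1],[0,0,0.5,0,0,0,-1],[0,0,0,0,0,0,-1],[0,0,0,0,0,0,-1],[0,0,0,0,0,0,-1]]'; cat > look.py <<'E'
import sys
from h import *
P=np.array(eval(sys.argv[1]));C=np.zeros((400,800,3),np.uint8)
go(P,float(sys.argv[2]),(-.165,.126,.978))
for i,n in enumerate(('top','scene')):
    p,d=env.read_camera(n);u,v=proj(n,P)[0].astype(int);C[:,i*400:i*400+400]=crop(p,u-25,v-25,50,8)
    print(n,(u-25,v-25),'tcp crop',((proj(n,env.get_obs()['position'])[0]-[u-25,v-25]+.5)*8).round(0),'pocket crop',((proj(n,P)[0]-[u-25,v-25]+.5)*8).round(0))
cv2.imwrite('pics/'+sys.argv[3],C)
E
python3 look.py '(.5117,-.2954,.0763)' 62 c1.png
```

```text
time: 9.05
position: [0.5072, -0.2913, 0.0995]
tcp_rot: [0.096, 0.242, 0.965, -0.041]
ft_force: [0.1, -0.2, -0.3]
width: 0.0218
t 9.05 p [ 0.5072 -0.2913  0.0995] w 0.0218 F [ 0.1 -0.2 -0.3] q7 1.93
rot [ 0.01 -0.01 -0.02] shift now [-0.1  -0.07  2.4 ] final [-0.1  -0.07  2.4 ]
top (np.int64(340), np.int64(166)) tcp crop [215. 217.] pocket crop [206. 212.]
scene (np.int64(134), np.int64(181)) tcp crop [212. 142.] pocket crop [209. 206.]
```

View pics/c1.png

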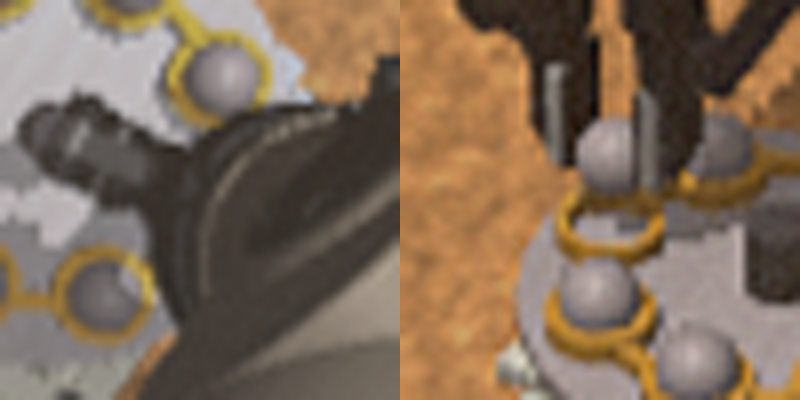

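```bash
python3 - <<'E'
import fit
from fit import *
p0=np.load('cage.npz')['p'];I=[2,3,5,6,7,8]
for ns,b in((('scene',),(0,0)),(('scene',),(-.75,1.1)),(('top',),(0,0)),(('top','scene'),(-.75,1.1))):
    D={'top':Tp,'scene':Sp-np.array(b)}
    e=lambda p:np.concatenate([(proj(n,pts(p))-D[n])[I].ravel() for n in ns])
    s=least_squares(e,p0,x_scale=[.01,.01,.01,1,1]);p=s.x;print(ns,b,p.round(4),np.sqrt(np.mean(s.fun**2)).round(2));print(pts(p,h*0)[[0,1,4]].round(4).tolist())
E
```

```text
('scene',) (0, 0) [ 0.5421 -0.246   0.081   2.5581  1.0842] 0.19
[[0.568, -0.1975, 0.0799], [0.5268, -0.1939, 0.0722], [0.5162, -0.2945, 0.0821]]
('scene',) (-0.75, 1.1) [ 0.5417 -0.2438  0.0841  2.5573  1.0834] 0.18
[[0.5676, -0.1954, 0.083], [0.5264, -0.1917, 0.0753], [0.5157, -0.2923, 0.0852]]
('top',) (0, 0) [ 0.5377 -0.2481  0.0757  2.1983  1.0807] 0.26
[[0.5643, -0.2002, 0.0708], [0.5228, -0.1963, 0.0649], [0.5111, -0.296, 0.0806]]
('top', 'scene') (-0.75, 1.1) [ 0.5374 -0.2454  0.0797  2.5136  1.0849] 0.51
[[0.5634, -0.197, 0.0781], [0.5221, -0.1934, 0.0706], [0.5114, -0.2939, 0.0813]]
```

```bash
python3 -c "
from h import *
z=np.array((-.165,.126,.978))
go(np.array((.512,-.2936,.079))+z*.011,62,z)"
```

```text
t 9.15 p [ 0.5072 -0.2912  0.0996] w 0.0216 F [ 0.6 -0.4  0.2] q7 1.93
rot [ 0.02 -0.   -0.01] shift now [-0.1   0.08  1.02] final [-0.1   0.09  1.02]
```

```bash
python3 -m handwheel '[[-0.1,0.1,0.3,0,0,0,-1],[0,0,0.3,0,0,0,-1],[0,0,0.3,0,0,0,-1],[0,0,0.2,0,0,0,-1],[0,0,0,0,0,0,-1],[0,0,0,0,0,0,-1],[0,0,0,0,0,0,-1],[0,0,0,0,0,0,-1],[0,0,0,0,0,0,-1],[0,0,0,0,0,0,-1]]'; 
python3 look.py '(.512,-.2936,.079)' 62 c2.png
```

```text
time: 10.4
position: [0.5109, -0.2921, 0.0888]
tcp_rot: [0.096, 0.242, 0.965, -0.041]
ft_force: [0.1, -0.2, -1.0]
width: 0.0215
t 10.4 p [ 0.5109 -0.2921  0.0888] w 0.0215 F [ 0.1 -0.2 -1. ] q7 1.94
rot [0.05 0.06 0.  ] shift now [ 0.04 -0.05  1.  ] final [ 0.04 -0.05  1.  ]
top (np.int64(339), np.int64(166)) tcp crop [215. 209.] pocket crop [211. 210.]
scene (np.int64(135), np.int64(180)) tcp crop [207. 184.] pocket crop [206. 208.]
```

View pics/c2.png

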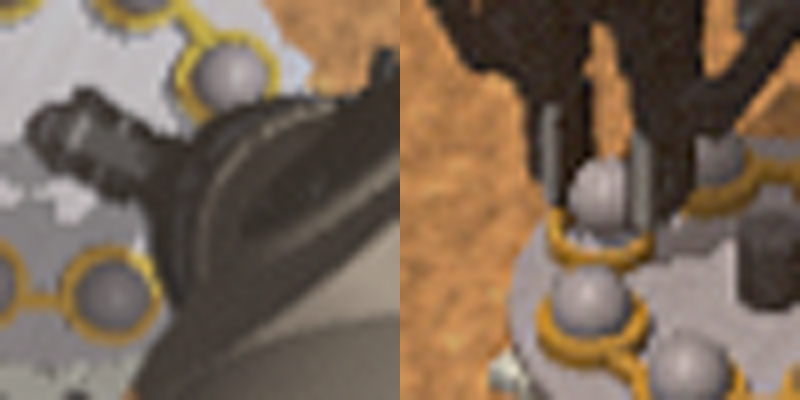

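```bash
python3 -m handwheel '[[0,0,0.1,0,0,0,-1],[0,0,0.1,0,0,0,-1],[0,0,0.1,0,0,0,-1],[0,0,0,0,0,0,-1],[0,0,0,0,0,0,-1],[0,0,0,0,0,0,-1],[0,0,0,0,0,0,-1],[0,0,0,0,0,0,-1],[0,0,0,0,0,0,-1],[0,0,0,0,0,0,-1]]'
```

```text
time: 11.75
position: [0.5115, -0.2925, 0.0856]
tcp_rot: [0.096, 0.242, 0.965, -0.041]
ft_force: [-0.4, 0.4, 0.4]
width: 0.0215
```

```bash
python3 -m handwheel '[[0,0,0.1,0,0,0,-1],[0,0,0.1,0,0,0,-1],[0,0,0,0,0,0,-1],[0,0,0,0,0,0,-1],[0,0,0,0,0,0,-1],[0,0,0,0,0,0,-1],[0,0,0,0,0,0,-1],[0,0,0,0,0,0,-1],[0,0,0,0,0,0,-1],[0,0,0,0,0,0,-1]]'
```

```text
time: 13.0
position: [0.5119, -0.2927, 0.0836]
tcp_rot: [0.096, 0.242, 0.965, -0.041]
ft_force: [-0.4, -0.2, -0.5]
width: 0.0216
```

```bash
python3 -m handwheel '[[0,0,0.1,0,0,0,-1],[0,0,0.1,0,0,0,-1],[0,0,0,0,0,0,-1],[0,0,0,0,0,0,-1],[0,0,0,0,0,0,-1],[0,0,0,0,0,0,-1]
,[0,0,0,0,0,0,-1],[0,0,0,0,0,0,-1],[0,0,0,0,0,0,-1],[0,0,0,0,0,0,-1]]'; python3 - <<'E'
from h import *
p,d=env.read_camera('scene');p2,d=env.read_camera('top')
C=np.zeros((400,800,3),np.uint8);C[:,:400]=crop(p,135,180,50,8);C[:,400:]=crop(p2,339,166,50,8);cv2.imwrite('pics/c3.png',C)
E
```

```text
time: 14.25
position: [0.5118, -0.2938, 0.0817]
tcp_rot: [0.096, 0.242, 0.964, -0.041]
ft_force: [-0.5, -0.2, 0.6]
width: 0.0214
```

View pics/c3.png

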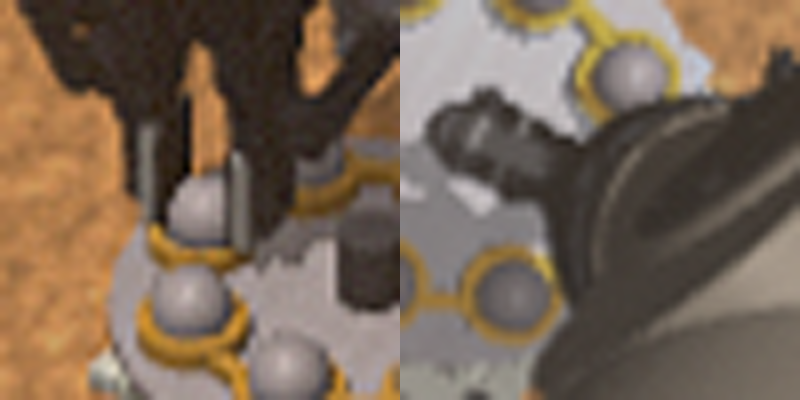

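```bash
python3 -m handwheel '[[0,0,0,0,0,0,-0.1],[0,0,0,0,0,0,-0.1],[0,0,0,0,0,0,-0.1],[0,0,0,0,0,0,-0.1],[0,0,-0.5,0,0,0,-0.1],[0,0,-2,0,0,0,-0.1],[0,0,-4,0,0,0,0],[0,0,-4,-1.5,5.7,0,0.2],[0,0,-2,-1.5,5.7,0,0.2],[0,0,0,0,0,0,0.2]]'; python3 - <<'E'
from h import *
go((.461,.0895,.12))
p,d=env.read_camera('scene');cv2.imwrite('pics/c4.png',crop(p,135,175,60,8))
E
```

```text
time: 15.6
position: [0.4909, -0.2781, 0.2133]
tcp_rot: [0.006, 0.243, 0.97, 0.009]
ft_force: [-0.7, -0.5, -0.3]
width: 0.0511
t 15.6 p [ 0.4909 -0.2781  0.2133] w 0.0511 F [-0.7 -0.5 -0.3] q7 1.87
rot [ 1.2   0.41 -0.11] shift now [20.03 30.81  9.83] final [19.9  31.05  9.33]
```

View pics/c4.png

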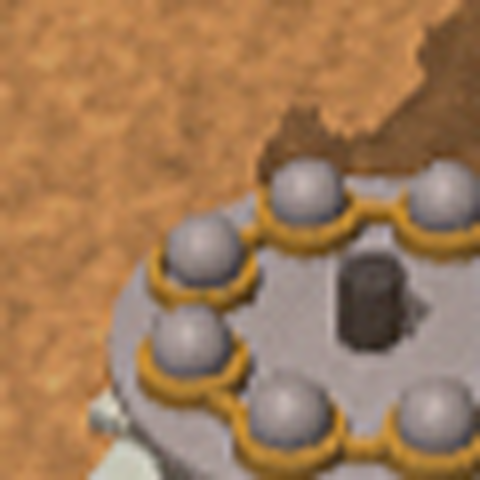

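```bash
python3 -m handwheel '[[2.1,3.3,0.5,1.2,0.4,0,0.2],[2.1,3.3,0.5,0,0,0,0.2],[2.1,3.3,0.5,0,0,0,0.2],[2.1,3.3,0.5,0,0,0,0.2],[2.1,3.3,0.5,0,0,0,0.2],[2.1,3.3,0.5,0,0,0,0.2],[2.1,3.3,0.5,0,0,0,0.2],[2.1,3.3,1,0,0,0,0.2],[2.1,3.3,1,0,0,0,0.2],[1,1.3,1,0,0,0,0.2]]'; python3 -c "
from h import *
go((.461,.089,.06))"
```

```text
time: 16.9
position: [0.4457, 0.1031, 0.1363]
tcp_rot: [-0.003, 0.243, 0.97, 0.0]
ft_force: [-0.1, -0.6, 1.0]
width: 0.0512
t 16.9 p [0.4457 0.1031 0.1363] w 0.0512 F [-0.1 -0.6  1. ] q7 1.02
rot [-0.07 -0.38 -0.17] shift now [-2.07 -0.51  7.62] final [-2.02 -0.53  7.63]
```

```bash
python3 -m handwheel '[[-1,-0.3,0.5,0,-0.4,0,0.2],[-1,-0.2,1.5,0,0,0,0.2],[0,0,1.5,0,0,0,0.2],[0,0,1.5,0,0,0,0.2],[0,0,1.5,0,0,0,0.2],[0,0,1,0,0,0,0.2],[0,0,0.5,0,0,0,0.2],[0,0,0,0,0,0,0.2],[0,0,0,0,0,0,0.2],[0,0,0,0,0,0,0.2]]'; python3 -c "
from h import *
go((.461,.089,.016))"
```

```text
time: 18.15
position: [0.4607, 0.082, 0.051]
tcp_rot: [0.001, 0.246, 0.969, -0.003]
ft_force: [0.2, -0.0, 0.4]
width: 0.0512
t 18.15 p [0.4607 0.082  0.051 ] w 0.0512 F [ 0.2 -0.   0.4] q7 1.18
rot [-0.25  0.22 -0.47] shift now [0.32 0.64 3.5 ] final [0.3  0.63 3.5 ]
```

```bash
python3 -m handwheel '[[0.3,0.6,0,0,0,-0.4,0.2],[0,0,0,0,0,0,0.2],[0,0,0.8,0,0,0,0.2],[0,0,0.8,0,0,0,0.2],[0,0,0.8,0,0,0,0.2],[0,0,0.6,0,0,0,0.2],[0,0,0.3,0,0,0,0.2],[0,0,0,0,0,0,0.2],[0,0,0,0,0,0,0.2],[0,0,0,0,0,0,0.2]]'; python3 -c "
from h import *
go((.461,.089,.016))"
```

```text
time: 19.4
position: [0.4613, 0.0892, 0.0159]
tcp_rot: [0.002, 0.242, 0.97, -0.002]
ft_force: [-0.5, 0.1, 0.3]
width: 0.0513
t 19.4 p [0.4613 0.0892 0.0159] w 0.0513 F [-0.5  0.1  0.3] q7 1.22
rot [-0.23  0.24 -0.04] shift now [ 0.02 -0.03 -0.01] final [ 0.02 -0.03 -0.01]
```

```bash
python3 -m handwheel '[[0,0,0,0,0,0,-1],[0,0,0,0,0,0,-1],[0,0,0,0,0,0,-1],[0,0,0,0,0,0,-1],[0,0,0,0,0,0,-1],[0,0,0,0,0,0,-1],[0,0,-1,0,0,0,-1],[0,0,-4,0,0,0,-1],[0,0,-4,0,0,0,-1],[0,0,-4,0,0,0,-1]]' 30; python3 -c "
from h import *
z=np.array((-.165,.126,.978))
go((.54,-.17,.16));go((.564,-.197,.078),62,z)"
```

```text
time: 20.65
position: [0.4585, 0.0895, 0.1483]
tcp_rot: [-0.001, 0.243, 0.97, -0.004]
ft_force: [1.1, 0.2, -0.5]
width: 0.0214
t 20.65 p [0.4585 0.0895 0.1483] w 0.0214 F [ 1.1  0.2 -0.5] q7 1.05
rot [-0.53 -0.03 -0.09] shift now [-19.41 -19.06  -1.  ] final [-19.38 -19.08  -1.17]
t 20.65 p [0.4585 0.0895 0.1483] w 0.0214 F [ 1.1  0.2 -0.5] q7 1.05
rot [  1.39 -11.85   0.17] shift now [-22.8  -20.24   7.21] final [-20.84 -19.94  12.22]
```

```bash
python3 -m handwheel '[[-2,-2.2,-0.5,0,0,0,-1],[-2.4,-2.4,-0.3,0,0,0,-1],[-2.4,-2.4,0,0,0,0,-1],[-2.4,-2.4,0,0,0,0,-1],[-2.4,-2.4,0,0,0,0,-1],[-2.4,-2.4,0,0,0,0,-1],[-2.4,-2.4,0,0,0,0,-1],[-2.4,-2.4,0,0,0,0,-1],[0,0,0,0.7,-5.9,0,-1],[0,0,0,0.7,-5.9,0,-1]]'; python3 -c "
from h import *
z=np.array((-.165,.126,.978))
go(np.array((.564,-.197,.078))+.02*z,62,z)"
```

```text
time: 21.9
position: [0.5431, -0.1762, 0.1669]
tcp_rot: [0.105, 0.241, 0.964, -0.04]
ft_force: [-0.2, 0.2, -0.3]
width: 0.0218
t 21.9 p [ 0.5431 -0.1762  0.1669] w 0.0218 F [-0.2  0.2 -0.3] q7 1.58
rot [0.4  0.98 0.04] shift now [-0.82 -0.59  7.32] final [-0.94 -0.54  7.31]
```

```bash
python3 -m handwheel '[[-0.9,-0.5,0.5,0.4,1,0,-1],[0,0,1.4,0,0,0,-1],[0,0,1.4,0,0,0,-1],[0,0,1.4,0,0,0,-1],[0,0,1.4,0,0,0,-1],[0,0,0.8,0,0,0,-1],[0,0,0.4,0,0,0,-1],[0,0,0,0,0,0,-1],[0,0,0,0,0,0,-1],[0,0,0,0,0,0,-1]]'; python3 -c "
from h import *
z=np.array((-.165,.126,.978))
go(np.array((.564,-.197,.078))+.001*z,62,z)"
```

```text
time: 23.15
position: [0.558, -0.1912, 0.0918]
tcp_rot: [0.093, 0.242, 0.965, -0.039]
ft_force: [-0.9, -0.0, 0.0]
width: 0.0217
t 23.15 p [ 0.558  -0.1912  0.0918] w 0.0217 F [-0.9 -0.   0. ] q7 1.69
rot [ 0.14 -0.34  0.08] shift now [-0.51 -0.18  1.42] final [-0.5  -0.18  1.42]
```

```bash
python3 -m handwheel '[[-0.5,-0.2,0,0,-0.3,0,-1],[0,0,0,0,0,0,-1],[0,0,0,0,0,0,-1],[0,0,0.3,0,0,0,-1],[0,0,0.3,0,0,0,-1],[0,0,0.3,0,0,0,-1],[0,0,0,0,0,0,-1],[0,0,0,0,0,0,-1],[0,0,0,0,0,0,-1],[0,0,0,0,0,0,-1]]'; python3 look.py '(.5645,-.1974,.0755)' 62 d1.png
```

```text
time: 24.4
position: [0.5635, -0.1967, 0.0841]
tcp_rot: [0.096, 0.241, 0.965, -0.04]
ft_force: [-0.2, 0.7, -0.9]
width: 0.0216
t 24.4 p [ 0.5635 -0.1967  0.0841] w 0.0216 F [-0.2  0.7 -0.9] q7 1.71
rot [0.17 0.03 0.08] shift now [0.06 0.01 0.86] final [0.06 0.01 0.86]
top (np.int64(300), np.int64(147)) tcp crop [214. 203.] pocket crop [212. 205.]
scene (np.int64(177), np.int64(193)) tcp crop [209. 184.] pocket crop [209. 205.]
```

View pics/d1.png

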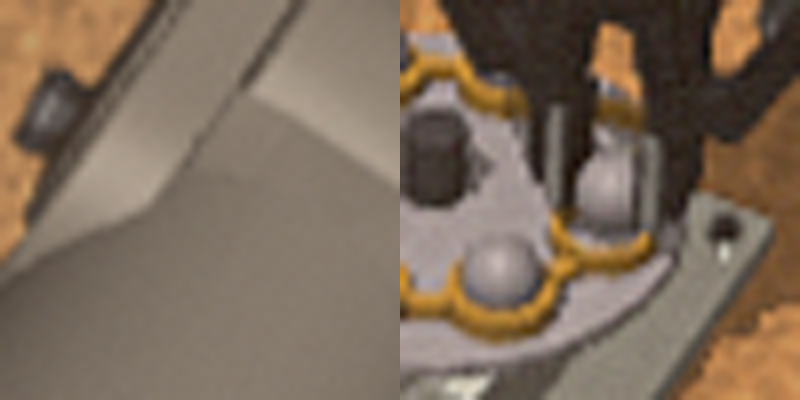

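```bash
python3 -m handwheel '[[0,0,0.1,0,0,0,-1],[0,0,0.1,0,0,0,-1],[0,0,0.1,0,0,0,-1],[0,0,0.1,0,0,0,-1],[0,0,0.1,0,0,0,-1],[0,0,0,0,0,0,-1],[0,0,0,0,0,0,-1],[0,0,0,0,0,0,-1],[0,0,0,0,0,0,-1],[0,0,0,0,0,0,-1]]'
```

```text
time: 25.75
position: [0.5645, -0.1973, 0.0789]
tcp_rot: [0.096, 0.241, 0.965, -0.04]
ft_force: [0.1, -0.8, -0.6]
width: 0.0219
```

Within about 1 mm of the release pose, no contact force; release and back off along the axis.

```bash
python3 -m handwheel '[[0,0,0,0,0,0,-0.1],[0,0,0,0,0,0,-0.1],[0,0,0,0,0,0,-0.1],[0,0,0,0,0,0,-0.1],[0,0,-0.5,0,0,0,-0.1],[0,0,-2,0,0,0,-0.1],[0,0,-4,0,0,0,0],[0,0,-4,-0.7,5.9,0,0.2],[0,0,-2,-0.7,5.9,0,0.2],[0,0,0,0,0,0,0.2]]'; python3 - <<'E'
from h import *
go((.48,.02,.20));go((.604,.16,.12))
p,d=env.read_camera('scene');q,d2=env.read_camera('top')
C=np.zeros((480,800,3),np.uint8);C[:,:400]=crop(p,150,175,60,8)[:,80:];C[:400,400:]=crop(q,180,150,25,16);cv2.imwrite('pics/d2.png',C)
E
```

```text
time: 27.0
position: [0.5436, -0.1823, 0.2108]
tcp_rot: [-0.001, 0.243, 0.97, -0.002]
ft_force: [0.7, -0.0, -0.3]
width: 0.0513
t 27.0 p [ 0.5436 -0.1823  0.2108] w 0.0513 F [ 0.7 -0.  -0.3] q7 1.66
rot [-0.28 -0.01 -0.15] shift now [15.15 14.84  1.01] final [15.12 14.88  1.08]
t 27.0 p [ 0.5436 -0.1823  0.2108] w 0.0513 F [ 0.7 -0.  -0.3] q7 1.66
rot [-0.28 -0.01 -0.15] shift now [10.83 33.08  8.92] final [10.74 33.06  9.08]
```

View pics/d2.png

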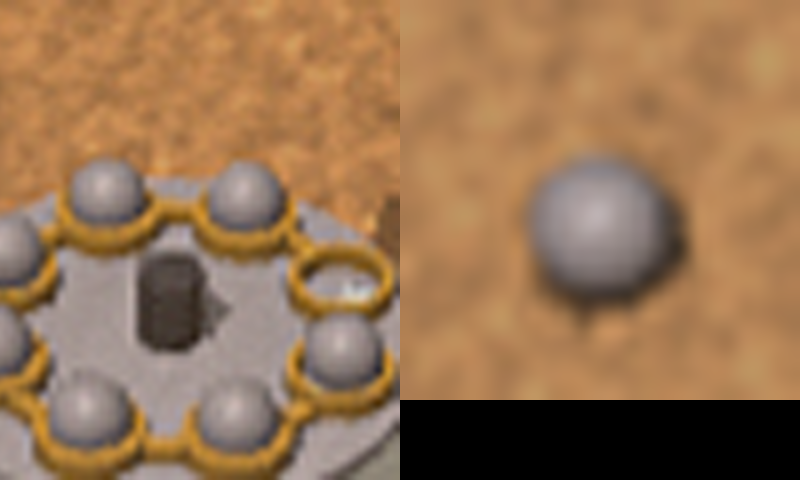

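```bash
python3 -m handwheel '[[2.5,2.5,0,0,0,0,0.2],[2.5,2.5,0.3,0,0,0,0.2],[2.5,2.5,0.3,0,0,0,0.2],[2.5,2.5,0.3,0,0,0,0.2],[2.5,2.5,0.3,0,0,0,0.2],[2,2,0,0,0,0,0.2],[0,0,0,0,0,-10,0.2],[0,0,0,0,0,-10,0.2],[0,0,0,0,0,-10,0.2],[0,0,0,0,0,-10,0.2]]'; python3 -c "
from h import *
go((.604,.161,.06),107)"
```

```text
time: 28.35
position: [0.462, 0.0282, 0.1819]
tcp_rot: [-0.012, -0.119, 0.993, 0.001]
ft_force: [-0.0, 0.2, -0.5]
width: 0.0512
t 28.35 p [0.462  0.0282 0.1819] w 0.0512 F [-0.   0.2 -0.5] q7 1.87
rot [ 0.37 -1.39 -3.32] shift now [-17.23   9.47  11.82] final [-17.46   8.54  12.19]
```

```bash
python3 -m handwheel '[[-2.5,1.2,0,0.4,-1.4,-3.3,0.2],[-2.5,1.2,0.2,0,0,0,0.2],[-2.5,1.2,0.2,0,0,0,0.2],[-2.5,1.2,0.2,0,0,0,0.2],[-2.5,1.2,0.2,0,0,0,0.2],[-2.5,1.2,0.5,0,0,0,0.2],[-2.5,1.3,1,0,0,0,0.2],[0,0,2,0,0,0,0.2],[0,0,2,0,0,0,0.2],[0,0,1,0,0,0,0.2]]'; python3 -c "
from h import *
go((.604,.161,.05),107)"
```

```text
time: 29.6
position: [0.5906, 0.1669, 0.0929]
tcp_rot: [-0.008, -0.152, 0.988, -0.0]
ft_force: [-0.6, 0.3, 0.1]
width: 0.0517
t 29.6 p [0.5906 0.1669 0.0929] w 0.0517 F [-0.6  0.3  0.1] q7 1.84
rot [ 0.09 -0.87  0.48] shift now [-1.16 -0.98  4.27] final [-1.11 -0.96  4.29]
```

```bash
python3 -m handwheel '[[-1.1,-1,0.5,0,-0.9,0.5,0.2],[0,0,1,0,0,0,0.2],[0,0,1,0,0,0,0.2],[0,0,0.8,0,0,0,0.2],[0,0,0.4,0,0,0,0.2],[0,0,0,0,0,0,0.2],[0,0,0,0,0,0,0.2],[0,0,0,0,0,0,0.2],[0,0,0,0,0,0,0.2],[0,0,0,0,0,0,0.2]]'; python3 -c "
from h import *
go((.604,.161,.016),107)"
```

```text
time: 30.85
position: [0.605, 0.1601, 0.0545]
tcp_rot: [0.002, -0.147, 0.989, 0.001]
ft_force: [0.1, 0.2, 0.0]
width: 0.0513
t 30.85 p [0.605  0.1601 0.0545] w 0.0513 F [0.1 0.2 0. ] q7 1.87
rot [ 0.06  0.22 -0.08] shift now [0.08 0.11 3.85] final [0.07 0.12 3.85]
```

```bash
python3 -m handwheel '[[0.1,0.1,0.5,0,0,0,0.2],[0,0,0.8,0,0,0,0.2],[0,0,0.8,0,0,0,0.2],[0,0,0.8,0,0,0,0.2],[0,0,0.6,0,0,0,0.2],[0,0,0.3,0,0,0,0.2],[0,0,0,0,0,0,0.2],[0,0,0,0,0,0,0.2],[0,0,0,0,0,0,0.2],[0,0,0,0,0,0,0.2]]'; python3 -c "
from h import *
go((.604,.161,.016),107)"
```

```text
time: 32.1
position: [0.6037, 0.1608, 0.0136]
tcp_rot: [0.002, -0.147, 0.989, 0.001]
ft_force: [0.5, 0.2, 0.8]
width: 0.0513
t 32.1 p [0.6037 0.1608 0.0136] w 0.0513 F [0.5 0.2 0.8] q7 1.89
rot [ 0.06  0.21 -0.08] shift now [-0.03  0.01 -0.24] final [-0.03  0.01 -0.24]
```

```bash
python3 -m handwheel '[[0,0,-0.2,0,0,0,0.2],[0,0,0,0,0,0,0.2],[0,0,0,0,0,0,-1],[0,0,0,0,0,0,-1],[0,0,0,0,0,0,-1],[0,0,0,0,0,0,-1],[0,0,0,0,0,0,-1],[0,0,0,0,0,0,-1],[0,0,-1,0,0,0,-1],[0,0,-4,0,0,0,-1]]' 30; python3 -c "
from h import *
go((.47,.05,.18),107)"
```

```text
time: 33.35
position: [0.6005, 0.1601, 0.0639]
tcp_rot: [-0.002, -0.147, 0.989, 0.0]
ft_force: [0.1, 1.4, -0.7]
width: 0.0217
t 33.35 p [0.6005 0.1601 0.0639] w 0.0217 F [ 0.1  1.4 -0.7] q7 1.86
rot [ 0.06 -0.27 -0.1 ] shift now [ 15.74  -6.73 -11.55] final [ 15.69  -6.71 -11.61]
```

```bash
python3 -m handwheel '[[0,0,-4,0,0,0,-1],[0,0,-4,0,0,0,-1],[2,-0.8,-2.5,0,0,0,-1],[2.5,-1,-0.5,0,0,0,-1],[2.5,-1,0,0,0,0,-1],[2.5,-1,0,0,0,0,-1],[2.5,-1,0,0,0,0,-1],[2.5,-1.5,0,0,0,0,-1],[1,-2.5,0,0,0,0,-1],[0,-3,0,0,0,0,-1]]'; python3 -c "
from h import *
go((.51,-.18,.16),107)"
```

```text
time: 34.6
position: [0.4848, 0.003, 0.1855]
tcp_rot: [0.004, -0.151, 0.989, 0.005]
ft_force: [0.6, 0.0, -0.6]
width: 0.0214
t 34.6 p [0.4848 0.003  0.1855] w 0.0214 F [ 0.6  0.  -0.6] q7 2.02
rot [0.47 0.57 0.34] shift now [  3.08 -18.24   2.37] final [  2.94 -18.24   2.55]
```

```bash
python3 -m handwheel '[[0.4,-2.5,0.3,0,0,0,-1],[0.4,-2.6,0.3,0,0,0,-1],[0.4,-2.6,0.3,0,0,0,-1],[0.4,-2.6,0.3,0,0,0,-1],[0.4,-2.6,0.3,0,0,0,-1],[0.4,-2.6,0.3,0,0,0,-1],[0.3,-1.5,0.3,0,0,0,-1],[0,0,0,0,0,0,-1],[0,0,0,0,0,0,-1],[0,0,0,0,0,0,-1]]'; python3 -c "
from h import *
z=np.array((-.165,.126,.978))
go(np.array((.5227,-.1934,.0706))+.025*z,107,z)"
```

```text
time: 35.85
position: [0.5105, -0.1709, 0.1665]
tcp_rot: [0.008, -0.15, 0.989, 0.007]
ft_force: [-0.4, 0.4, -0.4]
width: 0.0217
t 35.85 p [ 0.5105 -0.1709  0.1665] w 0.0217 F [-0.4  0.4 -0.4] q7 2.44
rot [10.43 -6.02  0.78] shift now [-0.07 -2.18  7.12] final [ 0.68 -0.86  7.36]
```

```bash
python3 -m handwheel '[[0,0,0,5.2,-3,0.4,-1],[0,0,0,5.2,-3,0.4,-1],[0.7,-0.9,1,0,0,0,-1],[0,0,1.3,0,0,0,-1],[0,0,1.3,0,0,0,-1],[0,0,1.3,0,0,0,-1],[0,0,1.3,0,0,0,-1],[0,0,0.6,0,0,0,-1],[0,0,0,0,0,0,-1],[0,0,0,0,0,0,-1]]'; python3 -c "
from h import *
z=np.array((-.165,.126,.978))
go(np.array((.5227,-.1934,.0706))+.006*z,107,z)"
```

```text
time: 37.1
position: [0.5207, -0.1839, 0.096]
tcp_rot: [0.075, -0.146, 0.984, -0.074]
ft_force: [0.4, -0.1, -0.2]
width: 0.0218
t 37.1 p [ 0.5207 -0.1839  0.096 ] w 0.0218 F [ 0.4 -0.1 -0.2] q7 2.41
rot [0.04 0.28 0.45] shift now [ 0.41 -0.53  2.03] final [ 0.4  -0.53  2.03]
```

```bash
python3 -m handwheel '[[0.4,-0.5,0,0,0.3,0.4,-1],[0,0,0,0,0,0,-1],[0,0,0.4,0,0,0,-1],[0,0,0.4,0,0,0,-1],[0,0,0.4,0,0,0,-1],[0,0,0.4,0,0,0,-1],[0,0,0.3,0,0,0,-1],[0,0,0,0,0,0,-1],[0,0,0,0,0,0,-1],[0,0,0,0,0,0,-1]]'; python3 -c "
from h import *
z=np.array((-.165,.126,.978))
go(np.array((.5227,-.1934,.0706))+.001*z,107,z)"
```

```text
time: 38.35
position: [0.5222, -0.1928, 0.0774]
tcp_rot: [0.074, -0.142, 0.984, -0.074]
ft_force: [0.2, -0.3, -1.0]
width: 0.0215
t 38.35 p [ 0.5222 -0.1928  0.0774] w 0.0215 F [ 0.2 -0.3 -1. ] q7 2.44
rot [0.01 0.07 0.02] shift now [0.06 0.04 0.58] final [0.05 0.04 0.58]
```

```bash
python3 -m handwheel '[[0.05,0.05,0.1,0,0,0,-1],[0,0,0.1,0,0,0,-1],[0,0,0.1,0,0,0,-1],[0,0,0.1,0,0,0,-1],[0,0,0.1,0,0,0,-1],[0,0,0,0,0,0,-1],[0,0,0,0,0,0,-1],[0,0,0,0,0,0,-1],[0,0,0,0,0,0,-1],[0,0,0,0,0,0,-1]]';python3 -c "
from h import *
z=np.array((-.165,.126,.978))
go(np.array((.5227,-.1934,.0706))+.000*z,107,z)"
```

```text
time: 39.6
position: [0.5227, -0.1931, 0.0724]
tcp_rot: [0.074, -0.142, 0.984, -0.074]
ft_force: [-0.7, 0.4, -0.4]
width: 0.0215
t 39.6 p [ 0.5227 -0.1931  0.0724] w 0.0215 F [-0.7  0.4 -0.4] q7 2.45
rot [-0.    0.11  0.02] shift now [0.03 0.   0.18] final [0.03 0.   0.18]
```

```bash
python3 -m handwheel '[[0,0,0.1,0,0,0,-1],[0,0,0,0,0,0,-1],[0,0,0,0,0,0,-0.1],[0,0,0,0,0,0,-0.1],[0,0,0,0,0,0,-0.1],[0,0,0,0,0,0,-0.1],[0,0,-0.5,0,0,0,-0.1],[0,0,-2,0,0,0,-0.1],[0,0,-4,0,0,0,0],[0,0,-4,0,0,0,0]]'; python3 -m handwheel '[[0,0,-3,0,0,0,0],[0,2,-3,0,0,0,0],[2,2,-1,0,0,0,0],[3,1,0,0,0,0,0],[3,0,0,0,0,0,0],[3,0,0,0,0,0,0],[2,0,0,0,0,0,0],[0,0,0,0,0,0,0],[0,0,0,0,0,0,0],[0,0,0,0,0,0,0]]'; python3 - <<'E'
from h import *
go((.5,0,.2))
p,d=env.read_camera('scene');q,d2=env.read_camera('top')
C=np.zeros((600,800,3),np.uint8);C[:400,:400]=crop(p,143,183,80,5);C[:400,400:]=crop(q,303,143,80,5)
C[400:,:400]=cv2.resize(p[150:300,212:,::-1],(400,200));C[400:,400:]=cv2.resize(q[130:290,90:410,::-1],(400,200));cv2.imwrite('pics/e.png',C)
E
```

```text
time: 40.85
position: [0.503, -0.1795, 0.1745]
tcp_rot: [0.071, -0.142, 0.985, -0.074]
ft_force: [0.5, 0.6, 1.0]
width: 0.0431
time: 42.1
position: [0.3545, -0.1612, 0.2262]
tcp_rot: [0.079, -0.14, 0.984, -0.074]
ft_force: [0.3, -0.2, -0.9]
width: 0.0423
t 42.1 p [ 0.3545 -0.1612  0.2262] w 0.0423 F [ 0.3 -0.2 -0.9] q7 1.89
rot [-6.14 11.15 44.01] shift now [-18.07  11.92   3.16] final [-5.28 21.07  2.62]
```

View pics/e.png

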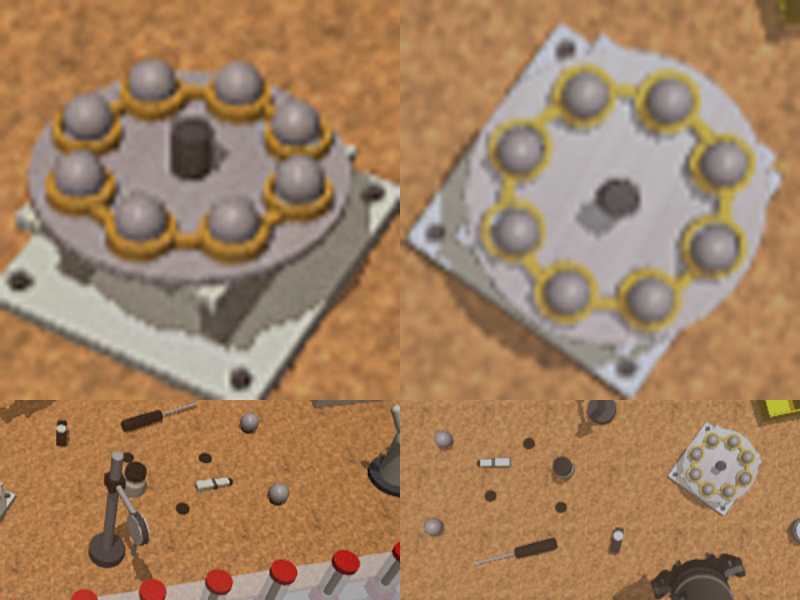

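All eight pockets are filled and level with each other. The big balls and bystanders are where they started, and the gripper is clear.

```bash
python3 -c "
from workcell import env
print(env.job_done())"
```

```text
the job is handed in; nothing more can be done
None
```

All three small balls are in the cage's empty pockets. I handed the job in at about 42 s, against the 72 s limit. I let each ball go from close above its seat, with the gripper tilted to the pocket axis.

**Last checks:** the final pictures from both cameras show eight filled pockets, with the three new balls sitting as high in their cups as the fixed ones. The three rubber rings are empty. The two big balls, jar, finger, screwdriver and servo look unmoved. I did not check the tin closely, but the arm never went near it. The gripper was well clear of the cage, and the wrist force readings stayed below about 2 N.

**What disagreed:**
- **Camera match:** the two cameras differed by 2–5 mm on ball and pocket positions, and by more on cage height. I corrected for this from the first held ball and lowered it in small steps while watching the force.
- **Finger opening:** it read 21.5 mm on the 24 mm balls, probably a sensor offset or soft pads. The grips held.
- **Detour:** I mistyped one shift during the first carry, which took the arm closer to the robot base. It touched nothing.

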